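Touch off a pump casting with a setting pin and fit the pin in its bore

TASK

Take the red-headed setting pin from its blue rest and, with the side of its steel shank, lightly touch off the aluminium casting on the steel fixture plate, leaning on it with a few newtons for about half a second each time: first on the face nearest the robot near its left end, then on the same face near its right end, then in the middle of the right-hand end face. With the casting located like this, set the pin fully home, upright, in the casting's bore and let go. Until the pin is home, never press it on the casting or the plate harder than 20 N, and leave the carton, the brass nipple and the jar where they are.

Things in the scene. Friction and masses are not known exactly. Their poses are not given: they have to be found in the camera images.
- jig: dark steel fixture plate, fixed, 180 (x) x 240 (y) x 15 mm; origin at the centre of its underside, z up, +x away from the robot, +y to the robot's left, turned up to 0.3 rad. A rigid aluminium casting, a block 70 (x) x 110 (y) x 45 mm tall, is clamped on it; its own pose is NOT measured: see casting_nominal.
- casting_nominal (a point): point fixed to the plate, on its axes: where the centre of the casting's top face would be if it sat squarely, 60 mm above the jig's origin (true height). The real casting is up to 8 mm off in x and in y and turned up to 0.1 rad either way: find it by touch. Its near (-x) face, 35 mm from its centre, and right (-y) end face, 55 mm from its centre, are flat and upright.
- bore_nominal (a point): point fixed to the plate, where the mouth of the casting's upright bore would be if the casting sat squarely; the real one is off with the casting. Bore 21.5 mm diameter, 2 mm chamfer, right through; axis 35 mm from the near face, 43 mm from the right end face. A strap rises 18 mm above the top at the casting's far left corner; a brass port stands out at the left end, a barrel at the far face.
- pin_head (a point): centre of the setting pin's red head, where it is gripped: head 26 x 26 mm square, 50 mm tall, faces along this point's x and y (z up along the pin). Below the head is a round steel shank of 20 mm diameter, 40 mm long, with the end 5 mm tapered to 14 mm; the head's flat underside is a shoulder, 25 mm below this point. Mass 0.14 to 0.28 kg. At the start it stands in the rest, shoulder on the rest's top.
- pin_tip (a point): centre of the lower end of the pin's shank, 65 mm below pin_head along the pin. When the pin is fully home, its shoulder rests on the casting's top and this point is 20 mm above the jig's origin.
- pin: the setting pin as a whole; origin at pin_tip.
- rest: blue plastic block, fixed, 60 x 60 x 50 mm tall, with a 26 mm hole through its middle holding the pin; origin at the centre of its underside. It stands to the left or to the right of the plate.
- carton: white paper carton with a blue band, 70 x 50 x 55 mm, loose; origin at the centre of its underside. A bystander.
- nipple: loose brass pipe nipple standing on end, 32 mm across, 36 mm tall; origin at the centre of its underside. A bystander.
- jar: yellow jar with black cap, 52 mm across, 70 mm tall, loose; origin at the centre of its underside. A bystander.

How it is judged (in metres and radians):
On the way, in this order (a step that is already met when the one before it is completed fails the run):
1. the pin's shank leans (over 1 N) on the casting's near face in its left half (contact force between pin and jig above 1 N and z of pin_tip in the frame of jig between 0.018 and 0.055 m and x of pin_tip in the frame of jig below -0.026 m and y of pin_tip in the frame of jig between 0.01 and 0.075 m), for 0.25 s.
2. the pin's shank leans (over 1 N) on the casting's near face in its right half (contact force between pin and jig above 1 N and z of pin_tip in the frame of jig between 0.018 and 0.055 m and x of pin_tip in the frame of jig below -0.026 m and y of pin_tip in the frame of jig between -0.075 and -0.01 m), for 0.25 s.
3. the pin's shank leans (over 1 N) on the casting's right end face (contact force between pin and jig above 1 N and z of pin_tip in the frame of jig between 0.018 and 0.055 m and x of pin_tip in the frame of jig between -0.034 and 0.034 m and y of pin_tip in the frame of jig below -0.047 m), for 0.25 s.
At the end, for the whole second after the job is handed in: the pin stands in the casting's bore, upright within 0.08 rad, its tip 17.5 to 23.5 mm above the jig's origin (shoulder down on the casting), released and at rest (z of pin_tip in the frame of jig between 0.0175 and 0.0235 m and x of pin_tip in the frame of jig between -0.022 and 0.022 m and y of pin_tip in the frame of jig between -0.034 and 0.01 m and angle between pin's own z axis and vertical below 0.08 rad and linear speed of pin below 0.02 m/s and contact force between pin and the fingers below 0.1 N); the robot touches nothing.
It fails at once if before it is home in the bore, the pin is pressed on the casting or the fixture plate with more than 20 N (contact force between pin and jig above 20 N and not (z of pin_tip in the frame of jig between 0.0175 and 0.0235 m and x of pin_tip in the frame of jig between -0.022 and 0.022 m and y of pin_tip in the frame of jig between -0.034 and 0.01 m)).
It fails at once if the carton is shifted by more than 15 mm (distance of carton from where it was at the start of the episode above 0.015 m).
It fails at once if the nipple is shifted by more than 15 mm (distance of nipple from where it was at the start of the episode above 0.015 m).
It fails at once if the jar is shifted by more than 15 mm (distance of jar from where it was at the start of the episode above 0.015 m).
It also fails if it takes over 72 s, if anything falls off the work surface, if the arm or the gripper's body presses on something with over 40 N, if the wrist force passes 120 N, or if a joint passes its speed limit or range.

ROBOT

A 6-joint arm with a two-finger parallel gripper is mounted at the origin on the work surface. World frame = base frame: x ahead of the robot, y to its left, z up, the work surface at z = 0. Lengths are in m, angles in degrees, forces in N, time in s.
With the tool pointing down it reaches from about 0.4 to 0.825 m from the base axis. Payload 7 kg.
Tool frame: the origin (TCP) lies midway between the tips of the shut fingers; the grasp point (between the pads) lies r.grasp_offset behind it (r.grasp_offset is the distance from the TCP to the grasp point, in m); z points along the fingers, y is the direction in which the jaws open and shut (so a half turn about z gives the same grasp; the last joint's range is limited). The gripper opens to 88 mm and grips with 3 to 60 N. Pads are 19 mm wide; open, the fingers measure 130 mm over their backs; the gripper's body (78 mm by 193 mm) begins 47 mm behind the grasp point.
Start: joints at [-56.66, 20.546, 0.682, 0, -70.136, -16.507], TCP at [0.195, -0.646, 0.227] pointing down, gripper open.
Joint ranges: [-176.03, 176.03], [-82.01, 121.73], [-58.28, 71.71], [-173.87, 95.51], [-174.79, -0.11], [-173.66, 173.66]. Speed limits (degrees/s): [136.94, 136.94, 172.46, 180, 180, 180].

INTERFACE

Orientations are given as [roll, pitch, yaw] about the fixed x, y, z axes, in that order (R = Rz(yaw) Ry(pitch) Rx(roll)).
In Python, from plant import status, imaging, r gives the robot as it stands.
- The arm moves only by the tool apply_moves, never from a script. Its argument "moves" is a list of rows, each a list of 6 numbers: the shift along the tool's x, y, z in units of 200 mm (1.0 is 200 mm), then the turn, a rotation vector about the tool's x, y, z in units of 90 degrees (1.0 is 90 degrees). In form: [[tx, ty, tz, rx, ry, rz], ...]. A call has 1 to 12 rows; each row is the pose to reach, as a shift and turn from the pose measured when the call began, along the tool's axes at that moment; what a row does not reach only later rows make up. A row lasts 1/8 s, in which the tool goes at most 62.5 mm and 10.7 degrees, less where a joint would pass 70% of its speed; a pose out of reach is approached as far as the arm can. A call with a number of a shift or a turn outside -1 to 1 is refused whole. A call with a gripper value outside its range is refused whole. "hand" is the closure, from -1 (fully open) to 1 (shut), set as the call begins (left out, the last holds). The fingers move at their own pace and stop on an object; "grip_force" is the grip in N (left out, the last holds). Time passes only in rows, so rows that repeat a pose let the fingers close. It gives the time, the measured TCP pose, the force and the opening at its end, in the units of the state.
- status.get_state(): the state, without advancing time (a new reading comes with each control period).
- imaging.capture(name): name is "side" or "top" or "wrist"; returns (picture, depth): 384x512x3 uint8, blue, green, red; 384x512 float32, m along the optical axis (not along the pixel's ray), 0 where there is no reading.
- imaging.camera_info(name): a dict with "fx", "fy", "cx", "cy" (pixels), "T" (4x4, takes a point from camera to world coordinates). Camera axes: x right, y up, looking along -z (the intrinsics and any distortion apply to the point x, -y, -z); pixel columns grow to the right and rows downward; lengths in m; the calibration is good to about 2 mm. A picture is of the moment at which its call begins: read the wrist's pose just before it. camera_info takes no time and is no camera call; for the wrist camera it gives the pose at the moment of the call.
- r.close_job(): hands the job in, once; it reports no verdict.
The state is a dict: "time_s": time; "joints": joint angles; "qd": joint speeds; "joint_torque": joint torques, N m; "tcp_pos": TCP position; "eef_rot": TCP orientation; "contact_force": force on the tool from outside, world axes, zero at the start; "moment": the same for the moment, N m; "gripper_width": finger opening in m.
Only numpy, scipy, OpenCV 4.12 (cv2) and the standard library are available. Lean on these libraries where they do the work, as an engineer would, in place of code of your own. Each camera call takes 0.05 s, during which the arm holds its last target.

## Working session

There is one attempt and no reset: what is moved stays moved. The work goes in short steps, Python scripts to look and compute and a tool call to move; the robot and the scene stay as the last step left them, time stands still between calls to the robot, and variables do not carry over. Pictures are saved under pics/ and viewed, and the job is handed in when it is done.

Besides the shell and the picture viewer there is one more tool, called after ">>>" as a command line: name --pt "numbers of a row" for each row, then --argument value for the rest. apply_moves: Moves the arm, as the interface text tells. Its arguments: {"type":"object","properties":{"moves":{"type":"array","items":{"type":"array","items":{"type":"number"}}},"hand":{"type":"number"},"grip_force":{"type":"number"}},"required":["moves"]}

```bash
ls; mkdir -p pics
python3 - <<'E'
from plant import status, imaging, r
import cv2, numpy as np
s=status.get_state()
for k,v in s.items(): print(k,np.round(v,4))
print(r.grasp_offset)
for n in ("side","top","wrist"):
    p,d=imaging.capture(n); cv2.imwrite(f"pics/{n}0.png",p); np.save(f"pics/{n}0.npy",d)
    c=imaging.camera_info(n); print(n,{k:(np.round(v,3).tolist()) if k!='T' else np.round(v,4).tolist() for k,v in c.items() if not isinstance(v,str)})
E
```

```text
pics
time_s 0.0
joints [-5.66588e+01  2.05917e+01  6.35100e-01 -1.90000e-02 -7.01377e+01
 -1.65066e+01]
qd [ 0.0667 -0.1008 -0.087   0.0058  0.1009  0.0364]
joint_torque [-6.00000e-04 -5.82711e+01  2.93058e+01  6.99730e+00  6.80000e-03
 -1.00000e-04]
tcp_pos [ 0.1953 -0.6456  0.2256]
eef_rot [ 1.799044e+02 -9.700000e-03 -1.631719e+02]
contact_force [ 0.9658 -0.0958  0.4892]
moment [-0.0189  0.0125 -0.0206]
gripper_width 0.0877
0.0188
side {'fx': 370.934, 'fy': 370.934, 'cx': 261.405, 'cy': 190.194, 'T': [[-0.8121, 0.4431, -0.3797, 0.2762], [-0.5835, -0.6119, 0.5339, 0.3896], [0.0042, 0.6551, 0.7555, 0.6318], [0.0, 0.0, 0.0, 1.0]]}
top {'fx': 363.375, 'fy': 363.375, 'cx': 248.564, 'cy': 195.903, 'T': [[0.0076, 0.9857, -0.1682, 0.4329], [-1.0, 0.0065, -0.0073, -0.0016], [-0.0061, 0.1683, 0.9857, 0.9024], [0.0, 0.0, 0.0, 1.0]]}
wrist {'fx': 321.126, 'fy': 321.126, 'cx': 260.422, 'cy': 187.591, 'T': [[-0.2901, -0.9165, -0.2755, 0.1219], [0.957, -0.2774, -0.0849, -0.669], [0.0014, -0.2883, 0.9576, 0.3837], [0.0, 0.0, 0.0, 1.0]]}
```

View pics/top0.png

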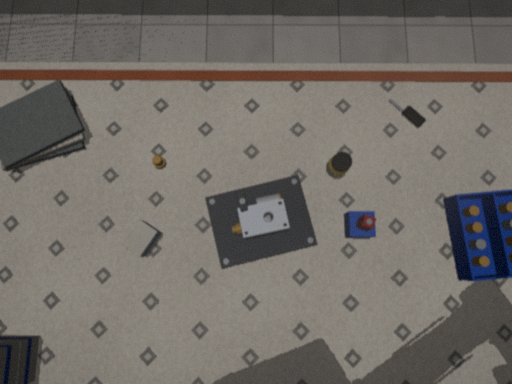

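View pics/side0.png

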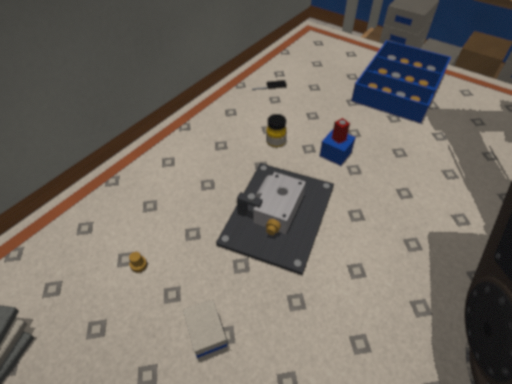

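View pics/wrist0.png

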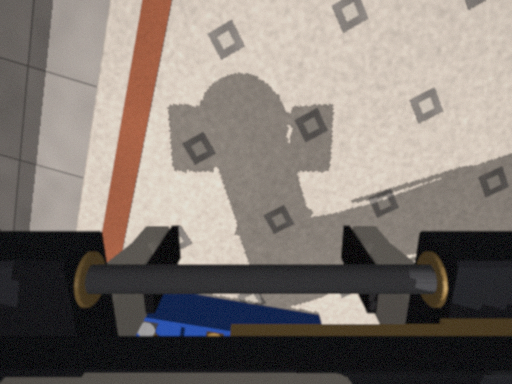

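The top view shows the plate with corners near (207,197), (297,177), (316,243), (222,267). The rest and pin are at (361,225), the jar at (340,163), the nipple at (158,161) and the pale carton near (150,238). Next I measure them.

```bash
cat > h.py <<'E'
import numpy as np, cv2
from plant import status, imaging, r
def rays(n,uv,c=None):
    c=c or imaging.camera_info(n); T=np.array(c['T']); uv=np.atleast_2d(uv).astype(float)
    K=np.array([[c['fx'],0,c['cx']],[0,c['fy'],c['cy']],[0,0,1.]])
    dist=np.array(c.get('dist',c.get('distortion',np.zeros(5))),float)
    p=cv2.undistortPoints(uv.reshape(-1,1,2),K,dist).reshape(-1,2)
    d=np.c_[p[:,0],-p[:,1],-np.ones(len(p))]
    return T[:3,3],d@T[:3,:3].T
def onz(n,uv,z,c=None):
    o,d=rays(n,uv,c); return o+d*((z-o[2])/d[:,2])[:,None]
def cloud(n,depth,mask,c=None):
    v,u=np.nonzero(mask&(depth>0)); o,d=rays(n,np.c_[u,v],c); return o+d*depth[v,u][:,None],u,v
E
python3 - <<'E'
from h import *
for n in("side","top","wrist"):
    c=imaging.camera_info(n); print({k:v for k,v in c.items() if k not in('T','fx','fy','cx','cy')})
for n in ("top","side"):
    p=cv2.imread(f"pics/{n}0.png"); d=np.load(f"pics/{n}0.npy"); hsv=cv2.cvtColor(p,cv2.COLOR_BGR2HSV)
    P,u,v=cloud(n,d,np.ones(d.shape,bool))
    Z=np.zeros(d.shape);Z[v,u]=P[:,2]; XYZ=np.zeros(d.shape+(3,));XYZ[v,u]=P
    np.save(f"pics/{n}xyz.npy",XYZ)
    m=(hsv[...,2]<110)&(hsv[...,1]<120)&(np.abs(Z-.015)<.012)
    m=(Z>0.008)&(np.abs(XYZ[...,0]-.5)<.45)&(np.abs(XYZ[...,1])<.5)
    nl,l,st,ce=cv2.connectedComponentsWithStats(m.astype(np.uint8))
    for i in range(1,nl):
        if st[i,4]>25:
            q=XYZ[l==i]; print(n,st[i],np.round(q.min(0),3),np.round(q.max(0),3),np.round(np.median(q,0),3),p[l==i].mean(0).astype(int))
E
```

```text
{}
{}
{}
top [  46   79   39   77 1974] [0.687 0.415 0.008] [0.875 0.5   0.057] [0.754 0.469 0.052] [66 68 67]
top [402 105  24  21 230] [ 0.772 -0.449  0.008] [ 0.827 -0.391  0.015] [ 0.799 -0.419  0.011] [43 46 48]
top [326 151  26  26 486] [ 0.635 -0.237  0.008] [ 0.684 -0.189  0.074] [ 0.655 -0.21   0.068] [47 55 59]
top [152 155  14  13 138] [0.657 0.217 0.008] [0.686 0.247 0.038] [0.669 0.23  0.027] [ 54  84 103]
top [ 205  174  113   94 7128] [ 0.411 -0.162  0.01 ] [0.641 0.113 0.08 ] [ 0.52  -0.023  0.016] [78 76 76]
top [ 445  193   27   85 1139] [ 0.393 -0.5    0.008] [ 0.587 -0.48   0.064] [ 0.493 -0.491  0.04 ] [56 31 24]
top [344 211  32  26 781] [ 0.485 -0.292  0.008] [ 0.546 -0.231  0.103] [ 0.512 -0.252  0.051] [86 58 58]
top [122 220  40  37 818] [0.435 0.218 0.008] [0.521 0.297 0.059] [0.477 0.253 0.054] [108 114 117]
top [   0  336   38   48 1121] [0.15  0.496 0.008] [0.25  0.5   0.138] [0.209 0.499 0.069] [39 35 34]
side [267  80  20   8 110] [ 0.768 -0.443  0.008] [ 0.823 -0.389  0.013] [ 0.797 -0.417  0.01 ] [41 44 46]
side [ 351   80   77   42 1306] [ 0.385 -0.5    0.008] [ 0.585 -0.475  0.06 ] [ 0.483 -0.489  0.036] [73 38 20]
side [266 114  21  32 584] [ 0.634 -0.236  0.008] [ 0.685 -0.186  0.072] [ 0.653 -0.199  0.048] [40 62 70]
side [ 320  118   36   47 1006] [ 0.484 -0.292  0.008] [ 0.545 -0.227  0.101] [ 0.508 -0.245  0.049] [77 46 46]
side [ 216  163  118  111 7981] [ 0.408 -0.159  0.008] [0.639 0.117 0.079] [0.508 0.016 0.015] [76 77 78]
side [ 464  181   48  203 6466] [0.079 0.002 0.008] [0.212 0.15  0.329] [0.164 0.083 0.218] [22 23 25]
side [129 252  18  20 269] [0.656 0.221 0.008] [0.684 0.252 0.038] [0.666 0.238 0.024] [ 47  91 116]
side [ 183  300   45   61 1741] [0.434 0.223 0.008] [0.52  0.3   0.058] [0.469 0.265 0.054] [124 134 141]
side [   0  305   34   78 1476] [0.686 0.418 0.008] [0.769 0.5   0.056] [0.717 0.448 0.032] [71 76 78]
```

Run:
```python
import cv2
p=cv2.imread("pics/top0.png")[140:290,190:390]; cv2.imwrite("pics/topc.png",cv2.resize(p,None,fx=4,fy=4,interpolation=cv2.INTER_CUBIC))
p=cv2.imread("pics/side0.png")[100:290,210:370]; cv2.imwrite("pics/sidec.png",cv2.resize(p,None,fx=3,fy=3,interpolation=cv2.INTER_CUBIC))
```

```text
(no output)
```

View pics/topc.png

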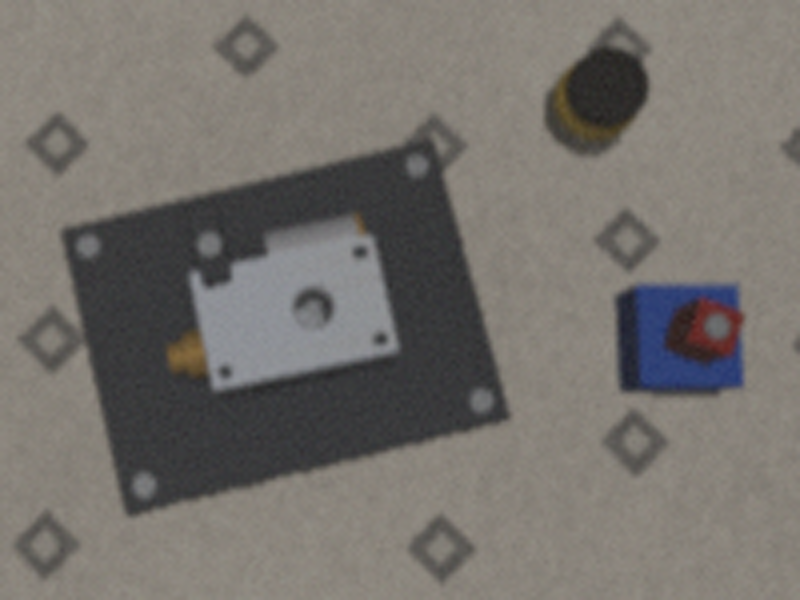

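View pics/sidec.png

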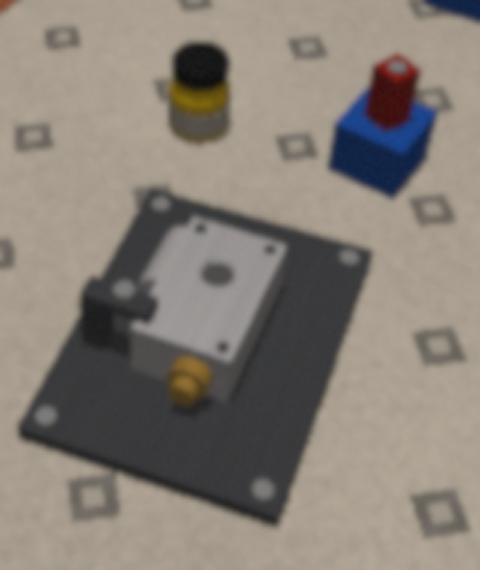

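The crops show the plate, casting, bore mouth (crop (313,308)) and pin head (crop (717,327)) clearly. Next I fit their edges in both views.

```bash
cat > m.py <<'E'
from h import *
for n in ("top","side"):
    p=cv2.imread(f"pics/{n}0.png"); X=np.load(f"pics/{n}xyz.npy"); hsv=cv2.cvtColor(p,cv2.COLOR_BGR2HSV); Z=X[...,2]
    roi=(np.abs(X[...,0]-.525)<.14)&(np.abs(X[...,1]+.02)<.16)
    # plate: dark top pixels + everything on it -> hull ; project at z=.015
    m=(hsv[...,2]<95)&roi&(Z>.009)&(Z<.022)
    u8=cv2.morphologyEx(m.astype(np.uint8),cv2.MORPH_OPEN,np.ones((3,3)))
    v,u=np.nonzero(u8); W=onz(n,np.c_[u,v],.015)[:,:2].astype(np.float32)
    rc=cv2.minAreaRect(W*1000); print(n,'plate',rc)
    # casting top
    g=cv2.cvtColor(p,cv2.COLOR_BGR2GRAY)
    m=roi&(Z>.055)&(Z<.064)&(g>100)
    u8=m.astype(np.uint8); v,u=np.nonzero(u8); W=onz(n,np.c_[u,v],.06)[:,:2].astype(np.float32)
    print(n,'cast',cv2.minAreaRect(W*1000),np.median(Z[m]))
    # red head top
    red=(cv2.inRange(hsv,(0,100,40),(12,255,255))|cv2.inRange(hsv,(168,100,40),(180,255,255)))>0
    red&=(np.abs(X[...,1]+.26)<.06)&(np.abs(X[...,0]-.51)<.07)
    print(n,'red z',np.percentile(Z[red],[2,50,98]))
    t=(np.abs(X[...,1]+.26)<.06)&(np.abs(X[...,0]-.51)<.07)&(Z>.095)
    v,u=np.nonzero(t); W=onz(n,np.c_[u,v],.10)[:,:2].astype(np.float32); print(n,'head',cv2.minAreaRect(W*1000),X[t].mean(0))
    b=cv2.inRange(hsv,(100,100,40),(130,255,255))>0
    b&=(np.abs(X[...,1]+.26)<.06)&(np.abs(X[...,0]-.51)<.07)&(Z>.045)&(Z<.055)
    v,u=np.nonzero(b); W=onz(n,np.c_[u,v],.05)[:,:2].astype(np.float32); print(n,'rest',cv2.minAreaRect(W*1000))
E
python3 m.py
```

```text
top plate ((524.6134033203125, -24.010101318359375), (179.230712890625, 239.16831970214844), 14.369141578674316)
top cast ((530.2504272460938, -28.33936309814453), (77.21646881103516, 109.8072280883789), 12.25782299041748) 0.059936175503466194
top red z [0.08077601 0.09916026 0.10170228]
top head ((515.2401733398438, -260.2905578613281), (27.487537384033203, 27.054540634155273), 71.51876068115234) [ 0.51545991 -0.26079495  0.09980599]
top rest ((514.57177734375, -260.1023864746094), (54.0263557434082, 58.633365631103516), 0.3930690884590149)
side plate ((522.4863891601562, -18.509613037109375), (178.47225952148438, 239.73196411132812), 14.537619590759277)
side cast ((527.3209228515625, -25.489517211914062), (74.75823211669922, 110.82977294921875), 12.513734817504883) 0.059213693359695396
side red z [0.05649661 0.08352456 0.09985456]
side head ((513.369140625, -255.76380920410156), (28.351045608520508, 28.63654899597168), 70.56709289550781) [ 0.51419039 -0.25747402  0.0986501 ]
side rest ((513.20947265625, -255.87237548828125), (60.583736419677734, 62.92380905151367), 2.3231592178344727)
```

```bash
cat >> h.py <<'E'
from scipy.spatial.transform import Rotation as Ro
def plan(pos,yaw,s=None):
    s=s or status.get_state(); R0=Ro.from_euler('xyz',s['eef_rot'],degrees=True)
    R1=Ro.from_euler('xyz',[180,0,yaw],degrees=True)
    t=R0.inv().apply(np.array(pos)-s['tcp_pos'])/.2; w=(R0.inv()*R1).as_rotvec(degrees=True)/90
    print('move',np.round(np.r_[t,w],4).tolist()); return t,w
E
python3 - <<'E'
from h import *
plan([.50,-.258,.26],-109)
E
```

```text
move [-2.0193, 1.4148, -0.1693, 0.0008, 0.0003, -0.6019]
```

>>> apply_moves --pt "-0.3 0.21 -0.1 0 0 -0.1" --pt "-0.6 0.42 -0.17 0 0 -0.2" --pt "-0.9 0.63 -0.17 0 0 -0.3" --pt "-1 0.7 -0.17 0 0 -0.3" --pt "-1 0.7 -0.17 0 0 -0.3" --hand -1

```text
time_s: 0.78
tcp_pos: [0.3486, -0.4511, 0.2605]
eef_rot: [180.0, 0.1, -135.9]
contact_force: [-0.2, -1.5, -0.1]
gripper_width: 0.0877
```

```bash
python3 -c "
from h import *
plan([.50,-.258,.26],-109)"
```

```text
move [-1.2156, 0.1664, 0.0041, -0.0, 0.0008, -0.2988]
```

>>> apply_moves --pt "-0.3 0.05 0 0 0 -0.1" --pt "-0.6 0.1 0 0 0 -0.2" --pt "-0.9 0.13 0 0 0 -0.3" --pt "-1 0.166 0 0 0 -0.3" --pt "-1 0.166 0 0 0 -0.3" --pt "-1 0.166 0 0 0 -0.3"

```text
time_s: 1.52
tcp_pos: [0.4686, -0.2888, 0.2606]
eef_rot: [180.0, 0.1, -108.9]
contact_force: [0.2, -0.1, -0.7]
gripper_width: 0.0877
```

Run:
```python
from h import *
c=imaging.camera_info("wrist"); p,d=imaging.capture("wrist"); cv2.imwrite("pics/w1.png",p); np.savez("pics/w1.npz",d=d,**c)
print(np.round(c['T'],3)); plan([.515,-.258,.26],-109)
```

```text
[[-0.946 -0.31  -0.093  0.445]
 [ 0.324 -0.906 -0.274 -0.363]
 [ 0.    -0.289  0.957  0.418]
 [ 0.     0.     0.     1.   ]]
move [-0.2221, -0.1697, 0.0032, 0.0001, 0.0007, 0.0004]
```

View pics/w1.png

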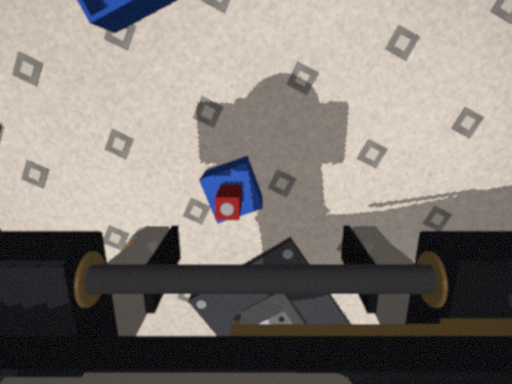

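The wrist picture shows the red head top at about (228,208), square to the image, with the rest at (232,188).

```bash
cat > hd.py <<'E'
from h import *
import sys
f=sys.argv[1]
a=np.load(f"pics/{f}.npz"); c={k:a[k][()] for k in('fx','fy','cx','cy')};c['T']=a['T']; d=a['d']; p=cv2.imread(f"pics/{f}.png")
hsv=cv2.cvtColor(p,cv2.COLOR_BGR2HSV)
P,u,v=cloud("wrist",d,np.ones(d.shape,bool),c); X=np.zeros(d.shape+(3,)); X[v,u]=P
near=(np.abs(X[...,0]-.514)<.05)&(np.abs(X[...,1]+.26)<.05)
t=near&(X[...,2]>.095)&(X[...,2]<.108); vv,uu=np.nonzero(t)
W=onz("w",np.c_[uu,vv],.10,c)[:,:2].astype(np.float32)
print('head by depth',cv2.minAreaRect(W*1000),X[t].mean(0))
red=((cv2.inRange(hsv,(0,120,120),(12,255,255))|cv2.inRange(hsv,(168,120,120),(180,255,255)))>0)&near
red=cv2.morphologyEx(red.astype(np.uint8),cv2.MORPH_CLOSE,np.ones((9,9)))
vv,uu=np.nonzero(red);W=onz("w",np.c_[uu,vv],.10,c)[:,:2].astype(np.float32); print('bright red',cv2.minAreaRect(W*1000))
b=(cv2.inRange(hsv,(100,100,40),(130,255,255))>0)&near&(np.abs(X[...,2]-.05)<.004); vv,uu=np.nonzero(b)
W=onz("w",np.c_[uu,vv],.05,c)[:,:2].astype(np.float32); print('rest',cv2.minAreaRect(W*1000))
E
python3 hd.py w1
```

```text
head by depth ((516.2756958007812, -262.7383117675781), (26.348066329956055, 25.61132049560547), 69.99443054199219) [ 0.51621247 -0.26265232  0.09968504]
bright red ((516.7845458984375, -262.3192138671875), (24.592496871948242, 24.168411254882812), 69.94252014160156)
rest ((516.3773193359375, -262.6352233886719), (59.83384323120117, 59.889949798583984), 0.28284573554992676)
```

```bash
python3 -c "
from h import *
plan([.516,-.2625,.16],-110);plan([.516,-.2625,.061],-110)"
```

```text
move [-0.2019, -0.1818, 0.5032, 0.0001, 0.0007, 0.0115]
move [-0.2014, -0.1819, 0.9982, 0.0001, 0.0007, 0.0115]
```

>>> apply_moves --pt "-0.2 -0.18 0.1 0 0 0.01" --pt "-0.2 -0.18 0.35 0 0 0.01" --pt "-0.2 -0.182 0.6 0 0.0007 0.01" --pt "-0.2 -0.182 0.8 0 0.0007 0.0115" --pt "-0.202 -0.182 0.95 0 0.0007 0.0115" --pt "-0.202 -0.182 0.998 0 0.0007 0.0115" --pt "-0.202 -0.182 0.998 0 0.0007 0.0115"

```text
time_s: 2.45
tcp_pos: [0.5158, -0.2632, 0.0611]
eef_rot: [180.0, -0.0, -110.1]
contact_force: [0.2, 0.8, 0.6]
gripper_width: 0.0874
```

Run:
```python
from h import *
p,d=imaging.capture("wrist"); cv2.imwrite("pics/w2.png",p)
p,d=imaging.capture("top"); cv2.imwrite("pics/t2.png",cv2.resize(p[150:290,290:430],None,fx=4,fy=4))
print(status.get_state()['tcp_pos'])
```

```text
[ 0.51683163 -0.26303504  0.06235064]
```

View pics/w2.png

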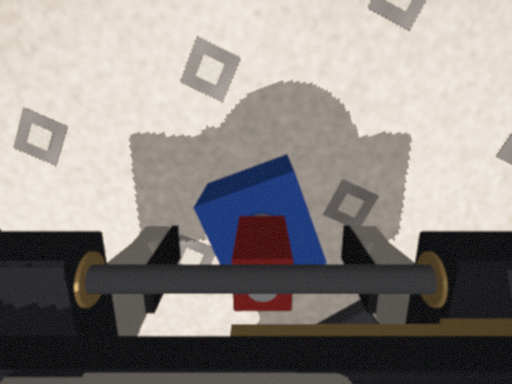

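The head sits centred between the fingers, at columns 234–292. I'm closing the gripper.

>>> apply_moves --pt "0 0 0 0 0 0" --pt "0 0 0 0 0 0" --pt "0 0 0 0 0 0" --pt "0 0 0 0 0 0" --pt "0 0 0 0 0 0" --pt "0 0 0 0 0 0" --hand 1 --grip_force 50

```text
time_s: 3.3
tcp_pos: [0.5168, -0.263, 0.0623]
eef_rot: [-179.9, -0.0, -110.0]
contact_force: [0.6, 0.3, -0.1]
gripper_width: 0.0329
```

```bash
cat >> h.py <<'E'
def avg(N=8,show=True):
    a=[];f=[];e=[];m=[]
    for i in range(N):
        s=status.get_state(); a.append(s['tcp_pos']);f.append(s['contact_force']);e.append(s['eef_rot']);m.append(s['moment']); imaging.capture("wrist")
    e=np.array(e); e[:,0]%=360; 
    if show: print('pos',np.round(np.mean(a,0),5),'sd',np.round(np.std(a,0),5),'rot',np.round(e.mean(0),3),np.round(e.std(0),3),'F',np.round(np.mean(f,0),2),np.round(np.std(f,0),2),'M',np.round(np.mean(m,0),3),'t',s['time_s'],'w',s['gripper_width'])
    return np.mean(a,0),e.mean(0),np.mean(f,0)
E
python3 -c "
from h import *
avg(8)"
```

```text
pos [ 0.5167  -0.263    0.06229] sd [9.e-05 1.e-05 1.e-05] rot [ 1.80086e+02 -1.00000e-03 -1.10020e+02] [0.008 0.001 0.002] F [-0.38  0.27  0.15] [0.54 0.29 0.54] M [0.135 0.261 0.013] t 3.65 w 0.026214103779390152
```

>>> apply_moves --pt "0 0 -0.1 0 0 0" --pt "0 0 -0.25 0 0 0" --pt "0 0 -0.4 0 0 0" --pt "0 0 -0.55 0 0 0" --pt "0 0 -0.55 0 0 0"

```text
time_s: 4.32
tcp_pos: [0.518, -0.2633, 0.1747]
eef_rot: [-179.6, 0.0, -110.0]
contact_force: [-0.5, 0.3, -2.1]
gripper_width: 0.0261
```

```bash
python3 -c "
from h import *
avg(2);plan([.49,-.14,.17],-77.6)"
```

```text
pos [ 0.51749 -0.26311  0.17388] sd [0.00051 0.00021 0.00086] rot [ 1.80277e+02  3.50000e-02 -1.10017e+02] [0.08  0.003 0.011] F [-0.41 -0.1  -2.5 ] [0.14 0.38 0.45] M [ 0.09   0.105 -0.021] t 4.375 w 0.02575120301139964
move [-0.5314, 0.3336, 0.0093, -0.0009, 0.0, -0.3604]
```

>>> apply_moves --pt "-0.2 0.1 0 0 0 -0.1" --pt "-0.4 0.25 0 0 0 -0.2" --pt "-0.53 0.333 0 0 0 -0.3" --pt "-0.53 0.333 0 -0.001 0 -0.36" --pt "-0.53 0.333 0 -0.001 0 -0.36" --pt "-0.53 0.333 0 -0.001 0 -0.36"

```text
time_s: 5.18
tcp_pos: [0.4896, -0.1405, 0.1711]
eef_rot: [179.9, 0.0, -77.8]
contact_force: [-0.2, 0.8, -2.1]
gripper_width: 0.0257
```

Run:
```python
from h import *
avg(3)
c=imaging.camera_info("wrist"); p,d=imaging.capture("wrist"); cv2.imwrite("pics/w3.png",p); np.savez("pics/w3.npz",d=d,**c)
```

```text
pos [ 0.48971 -0.14062  0.17124] sd [6.e-05 6.e-05 1.e-04] rot [ 1.79929e+02  1.90000e-02 -7.77760e+01] [0.01  0.003 0.011] F [-0.37  0.01 -1.32] [0.35 0.74 0.59] M [ 0.025  0.113 -0.014] t 5.275 w 0.025842280613923855
```

View pics/w3.png

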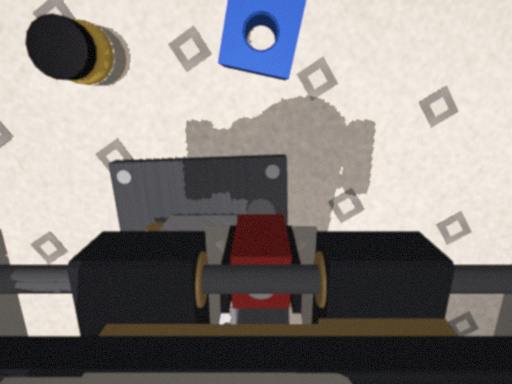

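The camera looks back past the gripper, so the picture shows the empty rest at (262,40), the jar, and only the right edge of the plate. I'll move above the first touch start and look from there.

```bash
python3 -c "
from h import *
plan([.450,-.008,.17],-77.6)"
```

```text
move [-0.6904, 0.054, 0.0081, 0.0004, 0.0002, -0.0014]
```

>>> apply_moves --pt "-0.2 0.03 0 0 0 0" --pt "-0.45 0.054 0 0 0 0" --pt "-0.69 0.054 0.008 0 0 -0.001" --pt "-0.69 0.054 0.008 0 0 -0.001" --pt "-0.69 0.054 0.008 0 0 -0.001"

```text
time_s: 6.0
tcp_pos: [0.4501, -0.0081, 0.1701]
eef_rot: [180.0, 0.0, -77.6]
contact_force: [0.0, 0.4, -1.8]
gripper_width: 0.0256
```

Run:
```python
from h import *
avg(3)
c=imaging.camera_info("wrist"); p,d=imaging.capture("wrist"); cv2.imwrite("pics/w4.png",p); np.savez("pics/w4.npz",d=d,**c)
```

```text
pos [ 0.45011 -0.00851  0.17002] sd [1.0e-05 2.8e-04 8.0e-05] rot [ 1.79962e+02  7.00000e-03 -7.76630e+01] [0.009 0.001 0.041] F [-0.13 -0.09 -1.32] [0.72 0.38 0.52] M [-0.029  0.077  0.011] t 6.1 w 0.025852115770220695
```

View pics/w4.png

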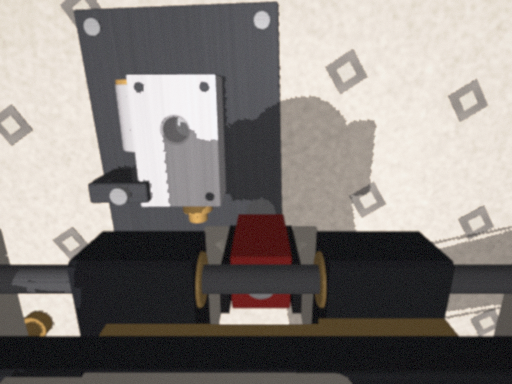

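The wrist view shows the whole casting top, with the bore at about (175,129), its right end at row 75 and left end at row 205. The near face edge is at column 220.

Run:
```python
from h import *
a=np.load("pics/w4.npz"); c={k:a[k][()] for k in('fx','fy','cx','cy')};c['T']=a['T']; d=a['d']; p=cv2.imread("pics/w4.png")
g=cv2.cvtColor(p,cv2.COLOR_BGR2GRAY)
P,u,v=cloud("w",d,np.ones(d.shape,bool),c); X=np.zeros(d.shape+(3,)); X[v,u]=P
Z=X[...,2]
roi=np.zeros(d.shape,bool); roi[60:215,100:235]=1
m=roi&(abs(Z-.06)<.004); print('top z',np.median(Z[m]))
def edge(sel,deg):  # boundary pts -> line
    W=onz("w",sel,.06,c)[:,:2]*1000; vx,vy,x0,y0=cv2.fitLine(W.astype(np.float32),cv2.DIST_HUBER,0,.1,.01).ravel()
    print(deg,np.degrees(np.arctan2(vy,vx))%180,'pt',x0,y0); return np.array([vx,vy]),np.array([x0,y0])
nr=[(np.nonzero(m[y])[0].max()+.5,y) for y in range(90,190)]
rt=[(x,np.nonzero(m[:,x])[0].min()-.5) for x in range(150,205)]
nv,n0=edge(nr,'near'); rv,r0=edge(rt,'right')
# bore from near face 35, right end 43
nrm=np.array([nv[1],-nv[0]]); nrm*=np.sign(nrm[0]); ev=np.array([rv[1],-rv[0]]); ev*=np.sign(ev[1])
A=np.array([nrm,ev]); b=np.linalg.solve(A,[nrm@n0+35,ev@r0+43]); print('bore from edges',b)
print('nearface offsets', 'bore pix', onz("w",[[174.5,129]],.06,c)*1000)
mm=(g[110:150,155:200]<0)
# bore circle by depth: below top inside
h=(Z<.054)&(d>0); sub=h[108:152,150:200]; nl,l,st,ce=cv2.connectedComponentsWithStats(sub.astype(np.uint8)); print(st,ce+[150,108])
i=1+np.argmax(st[1:,4]); vv,uu=np.nonzero(l==i); cc,rad=cv2.minEnclosingCircle((onz("w",np.c_[uu+150,vv+108],.06,c)[:,:2]*1000).astype(np.float32)); print('bore circ',cc,rad)
pl=np.zeros(d.shape,bool); pl[0:225,60:290]=1
pm=pl&(abs(Z-.015)<.004)
e=[(np.nonzero(pm[y])[0].max()+.5,y) for y in range(20,190)]
W=onz("w",e,.015,c)[:,:2]*1000; print('plate near',cv2.fitLine(W.astype(np.float32),cv2.DIST_HUBER,0,.1,.01).ravel())
e=[(x,np.nonzero(pm[:,x])[0].min()-.5) for x in range(90,265)]
W=onz("w",e,.015,c)[:,:2]*1000; print('plate right',cv2.fitLine(W.astype(np.float32),cv2.DIST_HUBER,0,.1,.01).ravel())
```

```text
top z 0.059726112224739836
near 102.40973 pt 494.05994 -39.686817
right 12.302687 pt 534.74097 -83.79527
bore from edges [530.1396   -40.788086]
nearface offsets bore pix [[530.74303315 -41.19649706  60.        ]]
[[   0    0   50   44 1709]
 [  26    5    1    1    1]
 [  34    5    6    1    6]
 [  14    8   25   26  484]] [[174.0748976  129.76067876]
 [176.         113.        ]
 [186.5        113.        ]
 [175.84917355 128.81818182]]
bore circ (529.79736328125, -41.48719024658203) 10.434718132019043
plate near [ 2.4946682e-01 -9.6838337e-01  4.4669177e+02 -7.5775452e+01]
plate right [ 9.6868300e-01  2.4830076e-01  5.5389801e+02 -1.4024364e+02]
```

Vision puts the bore at about (530,-41) mm and the casting yaw at 12.4°. The plate centre is at about (526,-24) mm, yaw 14.4°. I descend beside the near face with about an 8 mm gap.

```bash
python3 -c "
from h import *
plan([.467,-.0067,.0823],-77.6)"
```

```text
move [0.0067, -0.0854, 0.4379, 0.0006, 0.0001, -0.0016]
```

>>> apply_moves --pt "0.006 -0.04 0.1 0 0 0" --pt "0.006 -0.085 0.2 0 0 0" --pt "0.007 -0.085 0.35 0 0 0" --pt "0.007 -0.085 0.41 0.0006 0 -0.001" --pt "0.007 -0.085 0.436 0.0006 0 -0.001" --pt "0.007 -0.085 0.436 0.0006 0 -0.001" --pt "0.007 -0.085 0.436 0.0006 0 -0.001"

```text
time_s: 7.08
tcp_pos: [0.4676, -0.0066, 0.0835]
eef_rot: [-179.9, 0.0, -77.6]
contact_force: [-0.1, 0.2, -1.6]
gripper_width: 0.0256
```

```bash
python3 -c "
from h import *
avg(8)"
```

```text
pos [ 0.46726 -0.00662  0.08322] sd [1.9e-04 4.0e-05 2.3e-04] rot [ 1.80062e+02  1.50000e-02 -7.76430e+01] [0.025 0.002 0.002] F [ 0.18  0.09 -1.88] [0.46 0.45 0.45] M [ 0.014  0.125 -0.015] t 7.425 w 0.025502439410336183
```

>>> apply_moves --pt "0 -0.005 0 0 0 0" --pt "0 -0.01 0 0 0 0" --pt "0 -0.015 0 0 0 0" --pt "0 -0.02 0 0 0 0" --pt "0 -0.025 0 0 0 0" --pt "0 -0.025 0 0 0 0"

```text
time_s: 8.22
tcp_pos: [0.4719, -0.0056, 0.0828]
eef_rot: [-180.0, 0.0, -77.6]
contact_force: [-0.8, -0.5, -0.8]
gripper_width: 0.0257
```

>>> apply_moves --pt "0 -0.0025 0 0 0 0" --pt "0 -0.005 0 0 0 0" --pt "0 -0.005 0 0 0 0"

```text
time_s: 8.6
tcp_pos: [0.4729, -0.0054, 0.0828]
eef_rot: [-180.0, 0.0, -77.6]
contact_force: [0.9, -0.3, -1.6]
gripper_width: 0.0259
```

>>> apply_moves --pt "0 -0.0025 0 0 0 0" --pt "0 -0.005 0 0 0 0" --pt "0 -0.005 0 0 0 0"

```text
time_s: 8.98
tcp_pos: [0.4739, -0.0052, 0.0828]
eef_rot: [-180.0, 0.0, -77.6]
contact_force: [-0.3, 0.0, -2.1]
gripper_width: 0.0257
```

>>> apply_moves --pt "0 -0.0025 0 0 0 0" --pt "0 -0.005 0 0 0 0" --pt "0 -0.005 0 0 0 0"

```text
time_s: 9.35
tcp_pos: [0.475, -0.005, 0.0828]
eef_rot: [-180.0, 0.0, -77.6]
contact_force: [0.3, 1.0, -1.3]
gripper_width: 0.0257
```

>>> apply_moves --pt "0 -0.0025 0 0 0 0" --pt "0 -0.004 0 0 0 0" --pt "0 -0.004 0 0 0 0"

```text
time_s: 9.72
tcp_pos: [0.4757, -0.0048, 0.0827]
eef_rot: [-180.0, 0.0, -77.6]
contact_force: [-0.6, -0.2, -1.2]
gripper_width: 0.026
```

>>> apply_moves --pt "0 -0.0025 0 0 0 0" --pt "0 -0.0025 0 0 0 0" --pt "0 -0.0025 0 0 0 0"

```text
time_s: 10.1
tcp_pos: [0.4758, -0.0048, 0.0826]
eef_rot: [180.0, 0.0, -77.7]
contact_force: [-2.5, 0.1, -1.2]
gripper_width: 0.0258
```

```bash
python3 -c "
from h import *
avg(8)"
```

```text
pos [ 0.4758  -0.00484  0.08263] sd [3.e-05 1.e-05 2.e-05] rot [ 1.79965e+02  5.00000e-03 -7.76550e+01] [0.003 0.001 0.002] F [-2.58  0.09 -0.81] [0.45 0.51 0.22] M [-0.074  1.138  0.01 ] t 10.45 w 0.025779895327837813
```

>>> apply_moves --pt "0 -0.0015 0 0 0 0" --pt "0 -0.0015 0 0 0 0" --pt "0 -0.0015 0 0 0 0" --pt "0 -0.0015 0 0 0 0"

```text
time_s: 11.0
tcp_pos: [0.4759, -0.0048, 0.0826]
eef_rot: [179.9, 0.0, -77.7]
contact_force: [-4.2, -0.1, 0.7]
gripper_width: 0.0255
```

```bash
python3 -c "
from h import *
avg(6)"
```

```text
pos [ 0.4759  -0.00483  0.08257] sd [1.e-05 1.e-05 1.e-05] rot [ 1.79943e+02  4.00000e-03 -7.76590e+01] [0.001 0.    0.001] F [-4.61 -0.11  0.77] [0.57 0.76 0.43] M [-0.04   1.955  0.016] t 11.25 w 0.025708659661089726
```

>>> apply_moves --pt "0 0.025 0 0 0 0" --pt "0.05 0.025 0 0 0 0" --pt "0.2 0.025 0 0 0 0" --pt "0.35 0.025 0 0 0 0" --pt "0.35 0.025 0 0 0 0" --pt "0.35 0.025 0 0 0 0" --pt "0.35 0.025 0 0 0 0"

```text
time_s: 12.18
tcp_pos: [0.4862, -0.074, 0.0827]
eef_rot: [180.0, 0.0, -77.6]
contact_force: [-0.6, 0.4, -0.9]
gripper_width: 0.0257
```

```bash
python3 -c "
from h import *
avg(8)
plan([.486,-.0742,.0826],-77.6)"
```

```text
pos [ 0.48609 -0.0739   0.08266] sd [5.e-05 7.e-05 3.e-05] rot [ 1.79963e+02  4.00000e-03 -7.76170e+01] [0.008 0.001 0.008] F [-0.19  0.11 -1.7 ] [0.6  0.37 0.41] M [ 0.018  0.131 -0.002] t 12.525 w 0.025723797820141486
move [0.0006, 0.0005, 0.0002, 0.0005, 0.0, -0.0004]
```

>>> apply_moves --pt "0 -0.005 0 0 0 0" --pt "0 -0.01 0 0 0 0" --pt "0 -0.015 0 0 0 0" --pt "0 -0.018 0 0 0 0" --pt "0 -0.018 0 0 0 0"

```text
time_s: 13.2
tcp_pos: [0.4896, -0.0733, 0.0826]
eef_rot: [179.9, 0.0, -77.6]
contact_force: [-0.0, -0.7, -1.1]
gripper_width: 0.0257
```

>>> apply_moves --pt "0 -0.0025 0 0 0 0" --pt "0 -0.004 0 0 0 0" --pt "0 -0.004 0 0 0 0"

```text
time_s: 13.58
tcp_pos: [0.4904, -0.0731, 0.0826]
eef_rot: [179.9, 0.0, -77.6]
contact_force: [-0.8, -0.4, -1.2]
gripper_width: 0.0259
```

>>> apply_moves --pt "0 -0.0025 0 0 0 0" --pt "0 -0.003 0 0 0 0" --pt "0 -0.003 0 0 0 0" --pt "0 -0.003 0 0 0 0"

```text
time_s: 14.08
tcp_pos: [0.4908, -0.0731, 0.0825]
eef_rot: [179.9, 0.0, -77.6]
contact_force: [-1.3, -0.4, -1.0]
gripper_width: 0.0256
```

>>> apply_moves --pt "0 -0.002 0 0 0 0" --pt "0 -0.002 0 0 0 0" --pt "0 -0.002 0 0 0 0" --pt "0 -0.002 0 0 0 0"

```text
time_s: 14.58
tcp_pos: [0.4909, -0.0731, 0.0824]
eef_rot: [179.9, 0.0, -77.6]
contact_force: [-2.3, -0.3, -0.4]
gripper_width: 0.0257
```

```bash
python3 -c "
from h import *
avg(6)"
```

```text
pos [ 0.4909  -0.07306  0.08245] sd [2.e-05 1.e-05 1.e-05] rot [ 1.79901e+02  5.00000e-03 -7.76460e+01] [0.001 0.001 0.002] F [-2.65 -0.52 -0.68] [0.51 0.12 0.53] M [-0.246  1.187 -0.   ] t 14.825 w 0.0257162445302543
```

>>> apply_moves --pt "0 -0.0016 0 0 0 0" --pt "0 -0.0016 0 0 0 0" --pt "0 -0.0016 0 0 0 0" --pt "0 -0.0016 0 0 0 0"

```text
time_s: 15.38
tcp_pos: [0.491, -0.0731, 0.0824]
eef_rot: [179.9, 0.0, -77.7]
contact_force: [-4.6, -1.3, -0.2]
gripper_width: 0.0256
```

```bash
python3 -c "
from h import *
avg(6)"
```

```text
pos [ 0.49102 -0.07306  0.0824 ] sd [1.e-05 1.e-05 1.e-05] rot [ 1.79879e+02  5.00000e-03 -7.76480e+01] [0.001 0.001 0.002] F [-4.62 -0.76  0.59] [0.26 0.44 0.39] M [-0.444  1.85   0.02 ] t 15.625 w 0.025613474835042383
```

Casting yaw from the two touches is 12.49° and the near face agrees with vision to 0.3 mm. I keep the same tool orientation for the end-face touch so any grip offset cancels, and go around the corner.

>>> apply_moves --pt "0 0.04 0 0 0 0" --pt "0.07 0.04 0 0 0 0" --pt "0.2 0.04 0 0 0 0" --pt "0.2 0.04 0 0 0 0" --pt "0.2 0 0 0 0 0" --pt "0.2 -0.1 0 0 0 0" --pt "0.2 -0.224 0 0 0 0" --pt "0.2 -0.224 0 0.001 0 0" --pt "0.2 -0.224 0 0.001 0 0" --pt "0.2 -0.224 0 0.001 0 0"

```text
time_s: 16.92
tcp_pos: [0.5429, -0.1025, 0.0823]
eef_rot: [180.0, 0.0, -77.6]
contact_force: [-0.2, 0.2, -2.0]
gripper_width: 0.0259
```

```bash
python3 -c "
from h import *
p,e,f=avg(6)
t=np.radians(12.49);n=np.array([np.cos(t),np.sin(t)]);ev=np.array([-n[1],n[0]]);print(n@p[:2]*1e3,ev@p[:2]*1e3)"
```

```text
pos [ 0.54306 -0.10255  0.08242] sd [1.4e-04 4.0e-05 8.0e-05] rot [ 1.79976e+02  6.00000e-03 -7.76450e+01] [0.011 0.003 0.004] F [ 0.12  0.22 -1.67] [0.37 0.59 0.54] M [0.026 0.107 0.016] t 17.175 w 0.025643547247919438
508.0252617027404 -217.566640024588
```

>>> apply_moves --pt "-0.007 0 0 0 0 0" --pt "-0.014 0 0 0 0 0" --pt "-0.02 0 0 0 0 0" --pt "-0.026 0 0 0 0 0" --pt "-0.032 0 0 0 0 0" --pt "-0.036 0 0 0 0 0" --pt "-0.036 0 0 0 0 0"

```text
time_s: 18.1
tcp_pos: [0.5417, -0.0955, 0.0824]
eef_rot: [180.0, 0.0, -77.6]
contact_force: [-0.1, -0.2, -1.7]
gripper_width: 0.0257
```

>>> apply_moves --pt "-0.0025 0 0 0 0 0" --pt "-0.005 0 0 0 0 0" --pt "-0.005 0 0 0 0 0"

```text
time_s: 18.48
tcp_pos: [0.5415, -0.0945, 0.0825]
eef_rot: [180.0, 0.0, -77.6]
contact_force: [0.0, -1.1, -2.0]
gripper_width: 0.0254
```

>>> apply_moves --pt "-0.0025 0 0 0 0 0" --pt "-0.004 0 0 0 0 0" --pt "-0.004 0 0 0 0 0"

```text
time_s: 18.85
tcp_pos: [0.5413, -0.0937, 0.0825]
eef_rot: [180.0, 0.0, -77.6]
contact_force: [-0.2, 0.5, -1.7]
gripper_width: 0.0258
```

>>> apply_moves --pt "-0.0025 0 0 0 0 0" --pt "-0.004 0 0 0 0 0" --pt "-0.004 0 0 0 0 0"

```text
time_s: 19.23
tcp_pos: [0.5412, -0.0931, 0.0825]
eef_rot: [180.0, -0.0, -77.6]
contact_force: [-0.3, -2.2, -1.1]
gripper_width: 0.0253
```

>>> apply_moves --pt "-0.001 0 0 0 0 0" --pt "-0.0016 0 0 0 0 0" --pt "-0.0016 0 0 0 0 0" --pt "-0.0016 0 0 0 0 0"

```text
time_s: 19.73
tcp_pos: [0.5412, -0.093, 0.0826]
eef_rot: [180.0, -0.0, -77.6]
contact_force: [0.5, -4.2, -2.9]
gripper_width: 0.026
```

```bash
python3 -c "
from h import *
p,e,f=avg(8)
t=np.radians(12.49);n=np.array([np.cos(t),np.sin(t)]);ev=np.array([-n[1],n[0]]);print(n@p[:2]*1e3,ev@p[:2]*1e3)"
```

```text
pos [ 0.5412  -0.09298  0.08257] sd [1.e-05 1.e-05 2.e-05] rot [ 1.79985e+02 -2.60000e-02 -7.76360e+01] [0.002 0.001 0.002] F [ 0.95 -5.06 -1.93] [0.53 0.6  0.44] M [-1.993 -0.283  0.016] t 20.075 w 0.025710174934151498
508.27958207241363 -207.82484449328672
```

Contact 3 is at about 5 N. Touch data put the bore at (529.9,-41.4) mm, while vision gave (530.1,-40.8), so they agree within 0.7 mm. I back off, raise and move over the bore.

>>> apply_moves --pt "0.02 0 0 0 0 0" --pt "0.03 0 -0.05 0 0 0" --pt "0.03 0 -0.2 0 0 0" --pt "0.03 0 -0.3 0 0 0" --pt "0.03 0 -0.3 0 0 0"

```text
time_s: 20.75
tcp_pos: [0.5438, -0.0986, 0.1447]
eef_rot: [-179.8, -0.0, -77.6]
contact_force: [-0.8, 0.4, -2.1]
gripper_width: 0.0257
```

```bash
python3 -c "
from h import *
avg(2);plan([.5299,-.0414,.125],-77.63)"
```

```text
pos [ 0.5433  -0.09855  0.144  ] sd [0.00047 0.      0.0007 ] rot [ 1.80158e+02 -2.00000e-02 -7.76350e+01] [0.063 0.015 0.009] F [-0.62  0.24 -1.86] [0.22 0.17 0.25] M [ 0.035  0.187 -0.056] t 20.8 w 0.025897366340934178
move [-0.2926, -0.001, 0.0872, 0.0, 0.0001, -0.0003]
```

>>> apply_moves --pt "-0.1 0 0 0 0 0" --pt "-0.293 -0.001 0 0 0 0" --pt "-0.293 -0.001 0.05 0 0 0" --pt "-0.293 -0.001 0.087 0 0 0" --pt "-0.293 -0.001 0.087 0 0 0" --pt "-0.293 -0.001 0.087 0 0 0"

```text
time_s: 21.6
tcp_pos: [0.5299, -0.0419, 0.1248]
eef_rot: [180.0, -0.0, -77.7]
contact_force: [0.1, -0.3, -1.3]
gripper_width: 0.0258
```

```bash
python3 -c "
from h import *
avg(6);plan([.5299,-.0414,.117],-77.63)"
```

```text
pos [ 0.53002 -0.0417   0.12512] sd [4.0e-05 1.4e-04 1.4e-04] rot [ 1.80005e+02  3.00000e-03 -7.76850e+01] [0.019 0.004 0.009] F [ 0.26 -0.26 -1.68] [0.49 0.48 0.39] M [-0.005  0.105  0.005] t 21.85 w 0.025843387262945952
move [-0.0003, 0.0002, 0.0411, -0.0002, 0.0001, -0.0004]
```

>>> apply_moves --pt "-0.001 0.0002 0.02 0 0 0" --pt "-0.001 0.0002 0.05 0 0 0" --pt "-0.001 0.0002 0.075 0 0 0" --pt "-0.001 0.0002 0.09 0 0 0" --pt "-0.001 0.0002 0.09 0 0 0"

```text
time_s: 22.52
tcp_pos: [0.5297, -0.0413, 0.1069]
eef_rot: [180.0, 0.0, -77.7]
contact_force: [-0.6, 0.2, -1.1]
gripper_width: 0.0256
```

```bash
python3 -c "
from h import *
avg(6);plan([.5299,-.0414,.0974],-77.63)"
```

```text
pos [ 0.52996 -0.04124  0.10723] sd [1.1e-04 2.0e-05 2.0e-04] rot [ 1.80019e+02  5.00000e-03 -7.76620e+01] [0.021 0.002 0.002] F [-0.57  0.01 -0.98] [0.31 0.62 0.2 ] M [0.038 0.12  0.014] t 22.775 w 0.025813516735012886
move [0.0008, 0.0008, 0.0499, -0.0004, 0.0001, -0.0003]
```

Nothing touches at the taper. I continue slowly.

>>> apply_moves --pt "0.0005 0.0005 0.01 0 0 0" --pt "0.0007 0.0005 0.02 0 0 0" --pt "0.0007 0.0005 0.03 0 0 0" --pt "0.0007 0.0005 0.03 0 0 0"

```text
time_s: 23.32
tcp_pos: [0.5298, -0.0414, 0.1011]
eef_rot: [-180.0, 0.0, -77.7]
contact_force: [-0.1, 0.3, -1.9]
gripper_width: 0.0255
```

>>> apply_moves --pt "0 0 0.01 0 0 0" --pt "0 0 0.02 0 0 0" --pt "0 0 0.03 0 0 0" --pt "0 0 0.03 0 0 0"

```text
time_s: 23.82
tcp_pos: [0.5297, -0.0415, 0.0949]
eef_rot: [180.0, 0.0, -77.7]
contact_force: [0.3, 0.4, -1.4]
gripper_width: 0.0258
```

>>> apply_moves --pt "0 0 0.015 0 0 0" --pt "0 0 0.03 0 0 0" --pt "0 0 0.045 0 0 0" --pt "0 0 0.06 0 0 0" --pt "0 0 0.075 0 0 0" --pt "0 0 0.09 0 0 0" --pt "0 0 0.09 0 0 0"

```text
time_s: 24.7
tcp_pos: [0.5295, -0.0415, 0.0766]
eef_rot: [180.0, 0.0, -77.7]
contact_force: [0.5, -0.2, -1.5]
gripper_width: 0.0258
```

```bash
python3 -c "
from h import *
avg(5)"
```

```text
pos [ 0.52964 -0.04146  0.07689] sd [1.0e-04 3.0e-05 1.5e-04] rot [ 1.79982e+02  4.00000e-03 -7.76650e+01] [0.016 0.001 0.001] F [ 0.25 -0.07 -1.43] [0.17 0.29 0.36] M [0.    0.1   0.007] t 24.9 w 0.02566920661243231
```

Tip is at about 24.6 mm. About 4.6 mm remain, so I step down by feel.

>>> apply_moves --pt "0 0 0.006 0 0 0" --pt "0 0 0.012 0 0 0" --pt "0 0 0.018 0 0 0" --pt "0 0 0.018 0 0 0"

```text
time_s: 25.45
tcp_pos: [0.5296, -0.0415, 0.0733]
eef_rot: [180.0, 0.0, -77.7]
contact_force: [0.4, -0.6, -1.5]
gripper_width: 0.026
```

>>> apply_moves --pt "0 0 0.003 0 0 0" --pt "0 0 0.005 0 0 0" --pt "0 0 0.005 0 0 0"

```text
time_s: 25.82
tcp_pos: [0.5297, -0.0414, 0.0723]
eef_rot: [180.0, 0.0, -77.7]
contact_force: [-0.7, 0.1, -1.6]
gripper_width: 0.0258
```

>>> apply_moves --pt "0 0 0.0025 0 0 0" --pt "0 0 0.0025 0 0 0" --pt "0 0 0.0025 0 0 0"

```text
time_s: 26.2
tcp_pos: [0.5298, -0.0415, 0.0722]
eef_rot: [-180.0, -0.0, -77.7]
contact_force: [-2.5, 0.7, 6.3]
gripper_width: 0.0256
```

The shoulder landed at the expected height (TCP 72.2 mm, +6 N up). Releasing with a partial opening.

>>> apply_moves --pt "0 0 0 0 0 0" --pt "0 0 0 0 0 0" --pt "0 0 0 0 0 0" --pt "0 0 0 0 0 0" --pt "0 0 0 0 0 0" --hand -0.3

```text
time_s: 26.82
tcp_pos: [0.5297, -0.0415, 0.0721]
eef_rot: [-180.0, -0.0, -77.7]
contact_force: [0.4, -0.6, 0.7]
gripper_width: 0.0567
```

>>> apply_moves --pt "0 0 -0.05 0 0 0" --pt "0 0 -0.15 0 0 0" --pt "0 0 -0.3 0 0 0" --pt "0 0 -0.5 0 0 0" --pt "-0.2 0 -0.7 0 0 0" --pt "-0.4 0 -0.7 0 0 0" --pt "-0.4 0 -0.7 0 0 0" --pt "-0.4 0 -0.7 0 0 0"

```text
time_s: 27.82
tcp_pos: [0.5125, 0.0366, 0.2125]
eef_rot: [-180.0, -0.0, -77.6]
contact_force: [0.0, -0.2, 0.1]
gripper_width: 0.057
```

Run:
```python
from h import *
avg(3)
c=imaging.camera_info("wrist"); p,d=imaging.capture("wrist"); cv2.imwrite("pics/w5.png",p); 
P,u,v=cloud("w",d,np.ones(d.shape,bool),c); X=np.zeros(d.shape+(3,)); X[v,u]=P
t=(abs(X[...,0]-.53)<.03)&(abs(X[...,1]+.041)<.03)&(X[...,2]>.09)&(X[...,2]<.13)
vv,uu=np.nonzero(t); z=X[t][:,2]; print('head top z',np.median(z),np.percentile(z,[5,95]))
W=onz("w",np.c_[uu,vv],.11,c)[:,:2].astype(np.float32); print(cv2.minAreaRect(W*1000))
A=np.c_[X[t][:,:2]-X[t][:,:2].mean(0),np.ones(t.sum())]; print('slope',np.linalg.lstsq(A,z,rcond=None)[0])
p,d=imaging.capture("side"); cv2.imwrite("pics/s5.png",p)
```

```text
pos [0.51256 0.03629 0.21228] sd [3.0e-05 2.4e-04 1.9e-04] rot [ 1.79994e+02 -1.00000e-02 -7.76520e+01] [0.017 0.004 0.033] F [ 0.41 -0.02 -0.13] [0.53 0.65 0.16] M [-0.     0.102  0.051] t 27.925 w 0.05681529421930016
head top z 0.10985705922287753 [0.1085317  0.11113915]
((530.4685668945312, -40.57127380371094), (25.67328643798828, 25.23753547668457), 12.323038101196289)
slope [-0.00116782 -0.00464183  0.10983184]
```

View pics/w5.png

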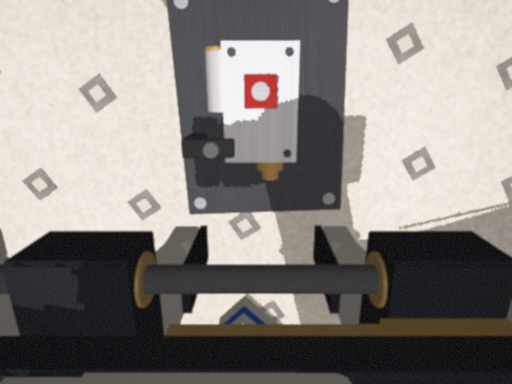

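View pics/s5.png

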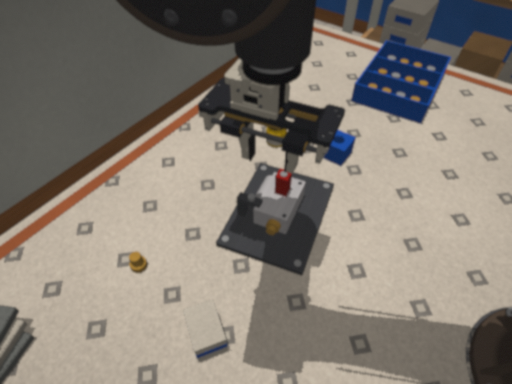

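The pin head, at (261,91) in the wrist picture, stands level in the casting with its top at 109.9 mm (110 expected). Nothing touches it, and the carton and nipple are where they started. Handing in.

```bash
python3 -c "
from plant import r
r.close_job()"
```

```text
the job is handed in; nothing more can be done
```

The setting pin is in the casting's bore, released, and the job was handed in at about 28 s of the 72 s allowed. No verdict was given.

- **Touches:** I leaned on the near face at the left, then at the right, then on the middle of the right end face. Peak force was about 5 N each time, held for at least half a second.
- **Locating the casting:** The touches gave a casting yaw of 12.5° and the bore at (529.9, −41.4) mm. The wrist camera gave 12.4° and (530.1, −40.8) mm.
- **Insertion:** The pin went in with no side force I could detect. The shoulder landed at the expected height with about 8 N, then I opened the fingers partway and backed off.
- **Last checks:** The head's top measured 109.9 mm (110 expected) with a slope under 0.005 rad, so the pin is upright and fully home. The wrist force after backing off was about zero. The carton and nipple look unmoved in the last side picture. The jar was mostly hidden there, but the arm never went near it.
- **Disagreement:** The fixed side and top cameras were off from the wrist camera and from where the grasp found the pin, by up to 7 mm (side) and 3 mm (top). I relied on the wrist camera and touch instead.

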